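Eject a spent filter cassette and rack it

ROBOT

A 6-joint arm with a two-finger parallel gripper is mounted at the origin on a cart in front of the work surface, level with it; the furniture and walls round the work are solid. World frame = base frame: x ahead of the robot, y to its left, z up, the work surface at z = 0. Lengths are in m, angles in rad, forces in N, time in s.
With the tool pointing down it reaches from about 0.375 to 0.825 m from the base axis. Payload 5.5 kg.
Tool frame: the origin (TCP) lies midway between the tips of the shut fingers; the grasp point (between the pads) lies 19 mm behind it; z points along the fingers, y is the line along which they close (so a half turn about z gives the same grasp; the last joint's range is limited). The gripper opens to 85 mm and grips with 20 to 120 N. Pads are 22 mm wide; open, the fingers measure 114 mm over their backs; the gripper's body (76 mm by 85 mm) begins 54 mm behind the grasp point. The pads swing forward as they close: fully open they stand 13 mm farther back than shut.
Start: joints at [1.158, 0.314, -0.047, 1.21, 0, 1.571], TCP at [0.241, 0.55, 0.231] pointing down, gripper open.
Joint ranges: [-2.67, 2.67], [-0.69, 1.73], [-1.03, 1.25], [-2.08, 2.16], [-1.42, 1.45], [-3.14, 3.14]. Speed limits (rad/s): [2.39, 2.39, 3.01, 3.14, 3.14, 3.14].

INTERFACE

Orientations are given as a unit quaternion [w, x, y, z].
In Python, from bench import robot gives the robot as it stands.
- The arm moves only by the tool play_rows, never from a script. Its arguments are lists of equal length, an entry for each row: "translation": the shift along the world's x, y, z each as a share of 80 mm, from -1 to 1, a list of three; "roll": the turn about the world's z as a share of 360 degrees, from -1 to 1. In form: {"translation": [[dx, dy, dz], ...], "roll": [roll, ...]}. A call has 1 to 20 rows; each row is the pose to reach, as a shift and turn from the pose commanded when the call began, turning the shorter way round; what a row does not reach only later rows make up. A row lasts 1/12 s, in which the tool goes at most 41.7 mm and 7.16 degrees, less where a joint would pass 70% of its speed; a pose out of reach is approached as far as the arm can. A call with a number of a shift or a turn outside -1 to 1 is refused whole. A call with a gripper value outside its range is refused whole. "jaw" is the opening, from -1 (shut) to 1 (fully open), so that 0 is half open, set as the call begins (left out, the last holds). The fingers move at their own pace and stop on an object; "newtons" is the grip in N (left out, the last holds). Time passes only in rows, so rows that repeat a pose let the fingers close. It gives the time, the measured TCP pose, the force, the opening and the grip force at its end, in the units of the state.
- robot.read_state(): the state, without advancing time (a new reading comes with each control period).
- robot.capture(name): name is "scene" or "side" or "wrist"; returns the picture (384x512x3 uint8, blue, green, red); there is no depth.
- robot.camera_params(name): a dict with "camera_matrix" (3x3 intrinsics, pixels), "xyz" and "orientation" of the camera in the world; the wrist camera has in their place "hand_eye" (4x4, takes a point from camera to tool coordinates, whose origin is the TCP and whose axes are the flange's). Camera axes: x right, y up, looking along -z (the intrinsics and any distortion apply to the point x, -y, -z); pixel columns grow to the right and rows downward; lengths in m; the calibration is good to about 2 mm. A picture is of the moment at which its call begins: read the wrist's pose just before it. camera_params takes no time and is no camera call.
- robot.close_job(): hands the job in; it is judged then, once.
The state is a dict: "time": time; "q": joint angles; "qvel": joint speeds; "tau": joint torques, N m; "tcp_pos": TCP position; "orientation": TCP orientation; "force": force on the tool from outside, world axes, zero at the start; "ft_torque": the same for the moment, N m; "width": finger opening in m; "grasp_force": force on a finger pad.
Only numpy, scipy, OpenCV 4.12 (cv2) and the standard library are available. Lean on these libraries where they do the work, as an engineer would, in place of code of your own. Each camera call takes 0.05 s, during which the arm holds its last target. There are 200 camera calls.

TASK

The spent filter cassette is the one with the round disc on its top, not the one with the three bars. Press it down in its sampler to trip the push-push latch, let it spring up, draw it out and stand it upright on the square cork mat. Let go, take it again by its narrow ends, the only sides the metal carry stand leaves open, lower it upright to the bottom of that stand and let go; leave the other cassette latched and the things around where they are.

Things in the scene. Friction and masses are not known exactly. Their poses are not given: they have to be found in the camera images.
- cassette_a_center (a point): White plastic filter cassette, an upright block with a dark round disc (29 mm across) on its top: 36 mm (x, between its broad faces) by 56 mm (y, between its narrow ends) by 64 mm tall, 0.12 kg. The point is its centre, 32 mm above its underside; z points up. This is the one to take out; at the start it stands in sampler A, its x along the sampler's x.
- cassette_a: The same cassette with the round disc; this origin is the centre of its underside, 32 mm below its centre.
- cassette_b_center (a point): White plastic filter cassette, an upright block with three dark parallel bars along its top: 36 mm (x, between its broad faces) by 56 mm (y, between its narrow ends) by 64 mm tall, 0.12 kg. The point is its centre, 32 mm above its underside; z points up. It stands in sampler B and must stay latched down there.
- floor_a (a joint): Height (m) of the sprung floor under cassette_a: 0 to 0.001 = latched, as found (cassette top about level with the rim); -0.007 = pressed down on its stop; 0.024 = sprung up (top 23 mm above the rim). Push-push: pressing the cassette 4 mm or more, best to the stop, takes 4 to 8 N and frees it; let go, it rises at 0.1 m/s and stays up. Pressed to the stop again, it relatches.
- floor_b (a joint): Height (m) of the sprung floor under cassette_b: 0 to 0.001 = latched, as found (cassette top about level with the rim); -0.007 = pressed down on its stop; 0.024 = sprung up (top 23 mm above the rim). Push-push: pressing the cassette 4 mm or more, best to the stop, takes 4 to 8 N and frees it; let go, it rises at 0.1 m/s and stays up. Pressed to the stop again, it relatches.
- sampler_a: Grey bench air sampler A, fixed to the bench, 94 mm (x) by 98 mm (y), holding cassette_a. Origin under the centre of its upright well, which is 39 mm (x) by 59 mm (y) wide. Its flat dark rim lies 84 mm above the origin, 22 mm wide on the -x side and 32 mm on the +x side.
- sampler_b: Grey bench air sampler B, fixed to the bench, 94 mm (x) by 98 mm (y), holding cassette_b. Origin under the centre of its upright well, which is 39 mm (x) by 59 mm (y) wide. Its flat dark rim lies 84 mm above the origin, 22 mm wide on the -x side and 32 mm on the +x side.
- rim_a (a point): Centre of sampler A's well mouth, level with the rim. Two guard cheeks, 50 mm long in x and 9 mm thick, stand 31 mm above the rim along the y ends of the well (inner faces at y = +-31.5 mm), so only the x sides (the cassette's broad faces) are open to fingers.
- rim_b (a point): Centre of sampler B's well mouth, level with the rim. Two guard cheeks, 50 mm long in x and 9 mm thick, stand 31 mm above the rim along the y ends of the well (inner faces at y = +-31.5 mm), so only the x sides (the cassette's broad faces) are open to fingers.
- stand: Plain metal carry stand, fixed to the bench: base plate 74 mm (x) by 92 mm (y), 6 mm thick, origin under its centre. Two upright cheeks, 44 mm long in y, stand 44 mm apart (inner faces at x = +-22 mm), with lips flared outward, to 76 mm above the origin. Low lips, 10 mm above the origin, cross the base at y = +-41 mm.
- seat (a point): Where the cassette's centre belongs in the stand, 38 mm above the stand's origin: the cassette stands on the base plate between the cheeks, broad faces to the cheeks (its x along the stand's x, either way round), its narrow ends 6 mm beyond the cheeks at both y ends. It is not loose or visible: a place only.
- mat: Light brown square cork mat, 120 x 120 mm, 3 mm thick, fixed flat on the bench; origin under its centre, its top 3 mm higher.
- dropper_bottle: Bystander: plain round dropper bottle, 26 mm wide, 64 mm tall, standing behind and between the samplers. Origin at the centre of its underside.
- marker: Bystander: marker pen, 144 mm long, 17 mm thick, lying on the bench between mat and stand. Origin at the centre of its underside.
- timer: Bystander: small white bench timer, 66 x 66 x 19 mm, to the right. Origin at the centre of its underside.
- strip_loose: Bystander: clear strip of eight small wells, 77 mm long, 9 mm wide, lying between the samplers. Origin at the centre of its underside.
- forceps: Bystander: steel forceps, 125 mm long, lying to the right of the samplers. Origin at the centre of its underside.
- tape_roll: Bystander: roll of tape, 96 mm across, 25 mm high, lying far left. Origin at the centre of its underside.
- tip_box: Bystander: pipette tip box with clear lid, 64 x 118 x 56 mm, to the left. Origin at the centre of its underside.

How it is judged:
On the way, in this order (a step that is already met when the one before it is completed fails the run):
1. the disc-topped cassette is pressed down below its latched height (value of joint floor_a below -0.002 m and z of cassette_a_center in the frame of sampler_a below 0.049 m).
2. the latch is tripped and the floor has sprung up, the cassette standing on it (value of joint floor_a above 0.021 m and z of cassette_a_center in the frame of sampler_a between 0.069 and 0.081 m), for 0.1 s.
3. the cassette stands upright on the cork mat, let go (horizontal distance between cassette_a_center and mat below 0.05 m and height (world z) of cassette_a_center between 0.031 and 0.039 m and angle between cassette_a_center's own z axis and vertical below 0.1 rad and contact force between the fingers and cassette_a below 0.1 N and linear speed of cassette_a below 0.02 m/s), for 0.2 s.
4. the cassette stands between the stand's cheeks on its base, let go (x of cassette_a_center in the frame of stand between -0.007 and 0.007 m and y of cassette_a_center in the frame of stand between -0.014 and 0.014 m and z of cassette_a_center in the frame of stand between 0.034 and 0.042 m and angle between cassette_a_center's own z axis and vertical below 0.1 rad and angle between the x axis of cassette_a and the x axis of stand, either way round below 0.2 rad and contact force between the fingers and cassette_a below 0.1 N and linear speed of cassette_a below 0.02 m/s), for 0.2 s.
At the end, for the whole second after the job is handed in: The disc-topped cassette stands upright (within 0.1 rad) between the stand's cheeks, its underside on the base plate (4 mm), within 7 mm of the middle across and 14 mm along, released and at rest; the emptied sampler's floor is up and the other sampler's is still latched (all of step 4 and value of joint floor_a above 0.018 m and value of joint floor_b between -0.003 and 0.003 m); the robot touches nothing.
It fails at once if the three-bar cassette is pressed, ejected or moved by more than 6 mm (distance of cassette_b_center from where it was at the start of the episode above 0.006 m or value of joint floor_b above 0.006 m).
It fails at once if a bystander is pushed more than 30 mm (distance of any of dropper_bottle, marker, timer, strip_loose, forceps, tape_roll, tip_box from where it was at the start of the episode above 0.03 m).
It fails at once if the cassette is tipped over (angle between cassette_a_center's own z axis and vertical above 0.7 rad).
It also fails if it takes over 61 s, if anything falls off the work surface, if the arm or the gripper's body presses on something with over 40 N, if the wrist force passes 120 N, or if a joint passes its speed limit or range.

## Working session

There is one attempt and no reset: what is moved stays moved. The work goes in short steps, Python scripts to look and compute and a tool call to move; the robot and the scene stay as the last step left them, time stands still between calls to the robot, and variables do not carry over. Pictures are saved under pics/ and viewed, at most 10 in all, crops included, and the job is handed in when it is done.

Besides the shell and the picture viewer there is one more tool, called after "Request:" as name(argument=value, ...), one argument or row to a line, values as JSON. play_rows: Moves the arm, as the interface text tells. Its arguments: {"type":"object","properties":{"translation":{"type":"array"},"roll":{"type":"array"},"jaw":{"type":"number"},"newtons":{"type":"number"}},"required":["translation","roll"]}

```bash
mkdir -p pics
cat > h.py <<'E'
import numpy as np, cv2
from scipy.spatial.transform import Rotation as R
from bench import robot
def rot(q): return R.from_quat([q[1],q[2],q[3],q[0]]).as_matrix()
def cam(name, st=None):
    p=robot.camera_params(name); K=np.array(p["camera_matrix"])
    if "hand_eye" in p:
        st=st or robot.read_state(); T=np.eye(4); T[:3,:3]=rot(st["orientation"]); T[:3,3]=st["tcp_pos"]
        T=T@np.array(p["hand_eye"])
        return K,T[:3,:3],T[:3,3]
    return K,rot(p["orientation"]),np.array(p["xyz"])
def at(c,u,v,z):
    K,Rm,t=c; d=np.linalg.inv(K)@[u,v,1]; d=Rm@(d*[1,-1,-1])
    return t+d*(z-t[2])/d[2]
def proj(c,P):
    K,Rm,t=c; p=(Rm.T@(np.asarray(P)-t))*[1,-1,-1]; p=K@p; return p[:2]/p[2]
E
python3 - <<'E'
from h import *
for n in ["scene","side"]:
    cv2.imwrite(f"pics/{n}0.png",cv2.resize(robot.capture(n),(800,600),interpolation=cv2.INTER_CUBIC))
    p=robot.camera_params(n);print(p)
print(robot.camera_params("wrist")); s=robot.read_state();print(s)
E
```

```text
{'camera_matrix': array([[428.90452918,   0.        , 257.6297198 ],
       [  0.        , 428.90452918, 191.80672898],
       [  0.        ,   0.        ,   1.        ]]), 'xyz': array([-0.28221959, -1.14597179,  0.77352896]), 'orientation': array([ 0.80239308,  0.51345078, -0.16454256, -0.25585034])}
{'camera_matrix': array([[440.0924386 ,   0.        , 252.66371766],
       [  0.        , 440.0924386 , 193.80615131],
       [  0.        ,   0.        ,   1.        ]]), 'xyz': array([ 0.10866249, -0.94312057,  1.02985922]), 'orientation': array([ 0.8841829 ,  0.41718864, -0.08803908, -0.19084905])}
{'camera_matrix': array([[281.09290395,   0.        , 255.53537882],
       [  0.        , 281.09290395, 190.84759651],
       [  0.        ,   0.        ,   1.        ]]), 'hand_eye': array([[ 2.46888548e-04,  9.49297233e-01,  3.14379869e-01,
         7.91608804e-02],
       [ 9.99999892e-01, -1.10519748e-04, -4.51595171e-04,
        -6.76231784e-04],
       [-3.93952862e-04,  3.14379946e-01, -9.49297158e-01,
        -1.42162015e-01],
       [ 0.00000000e+00,  0.00000000e+00,  0.00000000e+00,
         1.00000000e+00]])}
{'time': 0.1, 'q': array([ 1.15800304e+00,  3.14166563e-01, -4.80035800e-02,  1.21019965e+00,
        1.48227473e-05,  1.57078732e+00]), 'qvel': array([ 0.00074559, -0.00334929,  0.0027067 , -0.00022322,  0.00057999,
        0.00054254]), 'tau': array([-2.60440302e-04, -5.40766633e+01,  3.40540731e+01,  1.10727010e-02,
       -4.56096916e-05, -1.17625470e-05]), 'tcp_pos': array([0.24048269, 0.54911437, 0.2305033 ]), 'orientation': array([-1.68486455e-04,  2.04929894e-01,  9.78776338e-01, -7.68517000e-04]), 'force': array([ 0.35641363,  0.32964672, -0.64439547]), 'ft_torque': array([ 0.05970796,  0.00760461, -0.00034938]), 'grasp_force': 0.0, 'width': 0.08548441222146345}
```

View pics/scene0.png

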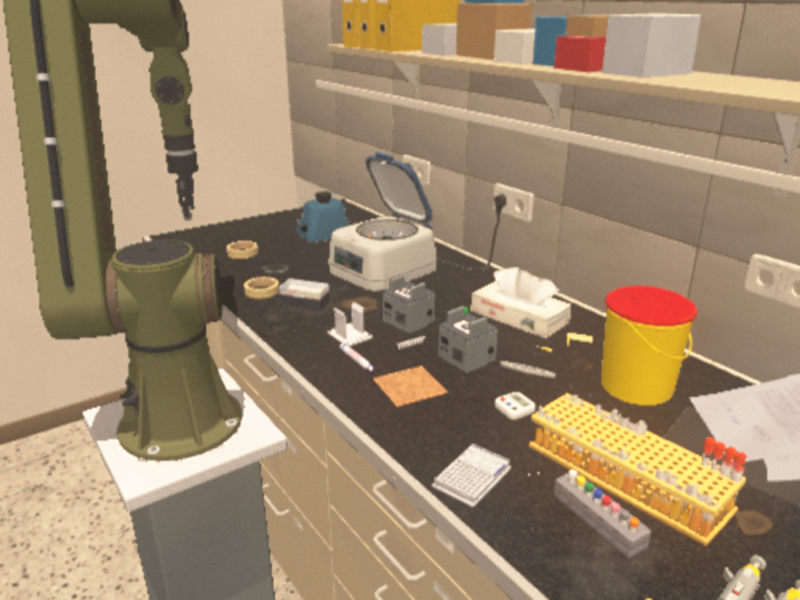

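View pics/side0.png

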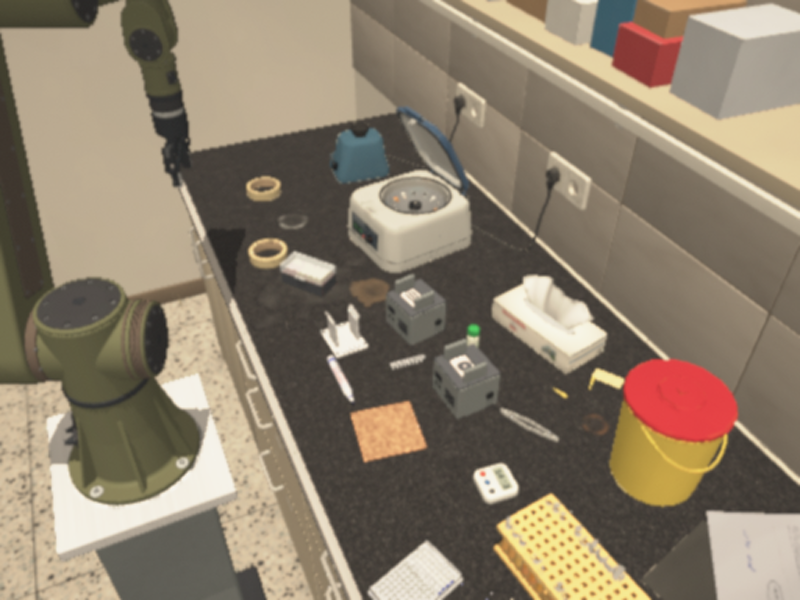

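The samplers are at side (465,378) and (415,308). The first seems to carry the disc at (463,367), and the other is striped. The mat is at (388,431), the stand at (345,333) and the marker at (341,378). I'll enlarge to confirm.

Run:
```python
from h import *
im=robot.capture("side")[172:307,200:340]
cv2.imwrite("pics/c1.png",cv2.resize(im,None,fx=4.4*1.26,fy=4.4,interpolation=cv2.INTER_CUBIC) if 0 else cv2.resize(im,None,fx=4.4,fy=4.4,interpolation=cv2.INTER_CUBIC))
c=cam("side"); s=1.5625
for n,u,v,z in [("diskA",463,367,.084),("barsB",411,297,.084),("mat",388,431,.003),("stand",345,340,.006),("marker",341,378,.017)]:
    print(n,at(c,u/s,v/s,z).round(3))
for n,q in [("mat",[(350,411),(411,402),(427,449),(362,460)])]:
    for u,v in q: print(at(c,u/s,v/s,.003).round(3))
```

```text
diskA [ 0.617 -0.13   0.084]
barsB [0.617 0.107 0.084]
mat [ 0.447 -0.153  0.003]
stand [0.463 0.118 0.006]
marker [0.411 0.003 0.017]
[ 0.399 -0.076  0.003]
[ 0.518 -0.104  0.003]
[ 0.495 -0.223  0.003]
[ 0.375 -0.196  0.003]
```

View pics/c1.png

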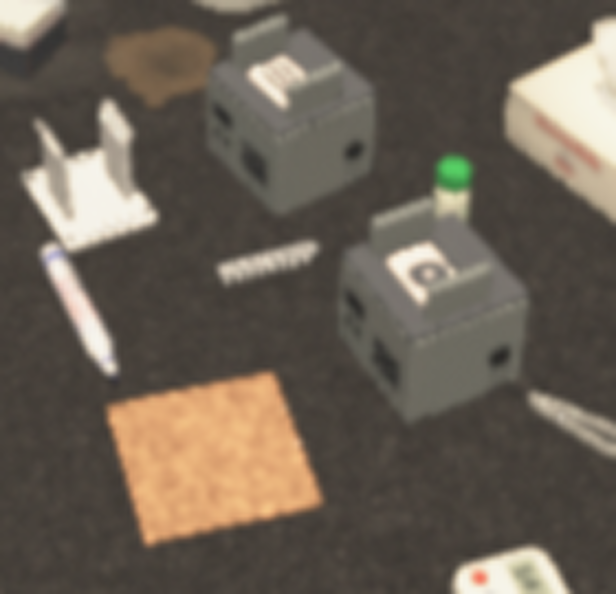

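The crop confirms it: the front sampler (disc at crop (428,272)) is A, and the rear one with stripes is B. I'll work out its yaw from the edges and plan a view from above.

Run:
```python
from h import *
c=cam("side")
f=lambda u,v,z: at(c,200+u/4.4,172+v/4.4,z)
def ang(a,b): d=b-a; return np.degrees(np.arctan2(d[1],d[0])).round(1), np.linalg.norm(d[:2]).round(3)
a=f(372,218,.115);b=f(432,198,.115);print("cheek+y",a,b,ang(a,b))
a=f(428,292,.115);b=f(490,266,.115);print("cheek-y",a,b,ang(a,b))
a=f(341,262,.084);b=f(410,338,.084);d=f(527,290,.084);print("rim",a,b,d,ang(b,a),ang(b,d))
print("disc",f(430,272,.084))
a=f(24,178,.006);b=f(72,250,.006);d=f(157,214,.006);print("stand",a,b,d,(a+d)/2,ang(b,a),ang(b,d))
print(R.from_matrix(rot(robot.read_state()["orientation"])).as_euler('zyx',degrees=True))
```

```text
cheek+y [ 0.59504253 -0.09155794  0.115     ] [ 0.64251476 -0.090801    0.115     ] (np.float64(0.9), np.float64(0.047))
cheek-y [ 0.59574448 -0.1703236   0.115     ] [ 0.6453268  -0.16607836  0.115     ] (np.float64(4.9), np.float64(0.05))
rim [ 0.57130424 -0.0934441   0.084     ] [ 0.58066098 -0.17688869  0.084     ] [ 0.67476679 -0.17048051  0.084     ] (np.float64(96.4), np.float64(0.084)) (np.float64(3.9), np.float64(0.094))
disc [ 0.62283087 -0.12770234  0.084     ]
stand [0.42398223 0.16491015 0.006     ] [0.42973795 0.07264822 0.006     ] [0.50372137 0.08283534 0.006     ] [0.4638518  0.12387274 0.006     ] (np.float64(93.6), np.float64(0.092)) (np.float64(7.8), np.float64(0.075))
[-1.56348139e+02 -3.13529324e-02  1.79929773e+02]
```

Request:
play_rows(
  translation=[
    [0.26,-0.47,0.02],
    [0.53,-0.945,0.04],
    [0.53,-0.945,0.04],
  ],
  roll=[-0.0096,-0.0192,-0.0192],
  jaw=-1,
)

```text
time: 0.4
tcp_pos: [0.2849, 0.4691, 0.2343]
orientation: [0.001, 0.266, 0.964, -0.002]
force: [0.1, 1.5, 0.5]
width: 0.0518
grasp_force: 0.0
```

Request:
play_rows(
  translation=[
    [0.26,-0.47,0.02],
    [0.53,-0.945,0.04],
    [0.53,-0.945,0.04],
  ],
  roll=[-0.0096,-0.0192,-0.0192],
)

```text
time: 0.65
tcp_pos: [0.3275, 0.3934, 0.2378]
orientation: [0.001, 0.324, 0.946, -0.001]
force: [-0.7, -0.1, 0.2]
width: 0.0123
grasp_force: 0.0
```

Request:
play_rows(
  translation=[
    [0.26,-0.47,0.02],
    [0.53,-0.945,0.04],
    [0.53,-0.945,0.04],
  ],
  roll=[-0.0096,-0.0192,-0.0192],
)

```text
time: 0.9
tcp_pos: [0.3699, 0.3182, 0.241]
orientation: [0.001, 0.381, 0.925, -0.001]
force: [-0.8, -0.8, -0.5]
width: -0.0002
grasp_force: 0.0
```

Request:
play_rows(
  translation=[
    [0.26,-0.47,0.02],
    [0.53,-0.945,0.04],
    [0.53,-0.945,0.04],
  ],
  roll=[-0.0096,-0.0192,-0.0192],
)

```text
time: 1.15
tcp_pos: [0.4125, 0.2429, 0.2443]
orientation: [0.001, 0.436, 0.9, -0.001]
force: [-0.2, 0.7, 0.3]
width: 0.0002
grasp_force: 0.0
```

Request:
play_rows(
  translation=[
    [0.26,-0.47,0.02],
    [0.53,-0.945,0.04],
    [0.53,-0.945,0.04],
  ],
  roll=[-0.0096,-0.0192,-0.0192],
)

```text
time: 1.4
tcp_pos: [0.4551, 0.1676, 0.2475]
orientation: [0.001, 0.489, 0.872, -0.001]
force: [-0.0, 0.6, 0.7]
width: 0.0001
grasp_force: 0.0
```

Request:
play_rows(
  translation=[
    [0.26,-0.47,0.02],
    [0.53,-0.945,0.04],
    [0.53,-0.945,0.04],
  ],
  roll=[-0.0096,-0.0192,-0.0192],
)

```text
time: 1.65
tcp_pos: [0.4977, 0.0922, 0.2505]
orientation: [0.001, 0.541, 0.841, -0.0]
force: [-0.6, -0.4, -0.2]
width: -0.0005
grasp_force: 0.0
```

Request:
play_rows(
  translation=[
    [0.26,-0.47,0.02],
    [0.53,-0.945,0.04],
    [0.53,-0.945,0.04],
  ],
  roll=[-0.0096,-0.0192,-0.0192],
)

```text
time: 1.9
tcp_pos: [0.5401, 0.0167, 0.2535]
orientation: [0.001, 0.59, 0.807, -0.0]
force: [-0.4, 0.7, 0.2]
width: 0.0001
grasp_force: 0.0
```

Request:
play_rows(
  translation=[
    [0.26,-0.47,0.02],
    [0.53,-0.945,0.04],
    [0.53,-0.945,0.04],
  ],
  roll=[-0.0096,-0.0192,-0.0192],
)

```text
time: 2.15
tcp_pos: [0.5825, -0.0588, 0.2564]
orientation: [0.001, 0.638, 0.77, -0.0]
force: [-0.4, 0.1, -0.0]
width: -0.0
grasp_force: 0.0
```

Request:
play_rows(
  translation=[
    [0.26,-0.47,0.02],
    [0.53,-0.945,0.04],
    [0.53,-0.945,0.04],
    [0.53,-0.945,0.04],
  ],
  roll=[-0.0096,-0.0192,-0.0192,-0.0192],
)

```text
time: 2.48
tcp_pos: [0.623, -0.1314, 0.259]
orientation: [-0.001, 0.681, 0.732, -0.0]
force: [0.1, 0.5, -0.2]
width: 0.0001
grasp_force: 0.0
```

```bash
cat > w.py <<'E'
import sys
from h import *
s=robot.read_state(); im=robot.capture("wrist"); np.savez("w.npz",p=s["tcp_pos"],o=s["orientation"])
cv2.imwrite(sys.argv[1],cv2.resize(im,(800,600),interpolation=cv2.INTER_CUBIC)); print(s["tcp_pos"],s["orientation"])
E
python3 w.py pics/w1.png
```

```text
[ 0.62299193 -0.13143243  0.25900253] [-5.59933458e-04  6.81438843e-01  7.31874833e-01 -1.37651916e-04]
```

View pics/w1.png

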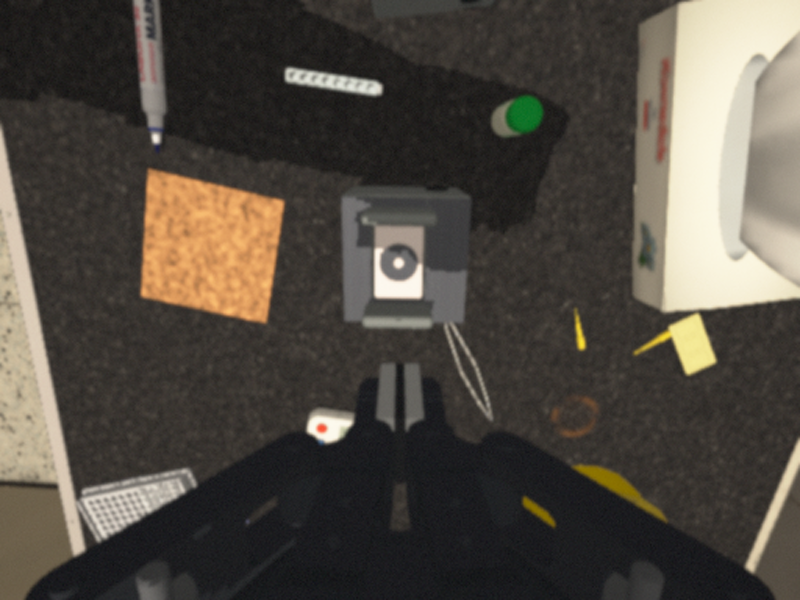

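The wrist view shows the disc centre at (399,262). The rim corners are (342,196), (470,196), (465,322) and (345,321), and the mat corners are (148,169), (284,200), (266,323) and (141,298).

Run:
```python
from h import *
d=np.load("w.npz"); c=cam("wrist",dict(tcp_pos=d["p"],orientation=d["o"]))
f=lambda u,v,z: at(c,u/1.5625,v/1.5625,z)
def ang(a,b): d=b-a; return np.degrees(np.arctan2(d[1],d[0])).round(1), np.linalg.norm(d[:2]).round(3)
print("disc",f(399,262,.084))
r=[f(*p,.084) for p in [(342,196),(470,196),(465,322),(345,321)]]; print(np.round(r,3),ang(r[0],r[1]),ang(r[3],r[2]),ang(r[3],r[0]))
m=[f(*p,.003) for p in [(148,169),(284,200),(266,323),(141,298)]]; print(np.round(m,3),np.mean(m,0),ang(m[0],m[1]),ang(m[3],m[2]))
q=[f(*p,.084) for p in [(377,298),(421,299)]];print(q,ang(*q))
q=[f(*p,.115) for p in [(364,327),(431,327),(362,220),(434,221)]];print(q,ang(*q[:2]),ang(*q[2:]),np.mean(q,0))
o=rot(d["o"]);print("tool y ang",np.degrees(np.arctan2(o[1,1],o[0,1])))
```

```text
disc [ 0.62360694 -0.12852842  0.084     ]
[[ 0.58  -0.084  0.084]
 [ 0.67  -0.077  0.084]
 [ 0.678 -0.172  0.084]
 [ 0.585 -0.178  0.084]] (np.float64(4.1), np.float64(0.09)) (np.float64(3.6), np.float64(0.093)) (np.float64(93.2), np.float64(0.095))
[[ 0.401 -0.081  0.003]
 [ 0.519 -0.099  0.003]
 [ 0.5   -0.218  0.003]
 [ 0.382 -0.201  0.003]] [ 0.45041702 -0.14966579  0.003     ] (np.float64(-8.7), np.float64(0.119)) (np.float64(-8.2), np.float64(0.12))
[array([ 0.60892156, -0.15772243,  0.084     ]), array([ 0.64236483, -0.15611994,  0.084     ])] (np.float64(2.7), np.float64(0.033))
[array([ 0.60195959, -0.16945555,  0.115     ]), array([ 0.64883348, -0.16608122,  0.115     ]), array([ 0.59720093, -0.09495392,  0.115     ]), array([ 0.64381039, -0.09225362,  0.115     ])] (np.float64(4.1), np.float64(0.047)) (np.float64(3.3), np.float64(0.047)) [ 0.6229511  -0.13068608  0.115     ]
tool y ang 4.087635952522908
```

Request:
play_rows(
  translation=[
    [0,0.02,-0.45],
    [0,0.02,-0.9],
    [0,0.02,-0.9],
  ],
  roll=[0,0,0],
)

```text
time: 2.78
tcp_pos: [0.6173, -0.126, 0.1812]
orientation: [-0.005, 0.68, 0.733, -0.003]
force: [-2.0, 0.5, -1.3]
width: -0.0001
grasp_force: 0.0
```

Request:
play_rows(
  translation=[
    [0,0,-0.45],
    [0,0,-0.9],
    [0,0,-0.9],
  ],
  roll=[0,0,0],
)

```text
time: 3.03
tcp_pos: [0.6178, -0.1267, 0.1111]
orientation: [-0.004, 0.68, 0.733, -0.002]
force: [-1.7, 0.5, -1.1]
width: -0.0001
grasp_force: 0.0
```

Request:
play_rows(
  translation=[
    [0,0,-0.15],
    [0,0,-0.25],
    [0,0,-0.3],
    [0,0,-0.3],
  ],
  roll=[0,0,0,0],
)

```text
time: 3.37
tcp_pos: [0.6228, -0.1291, 0.0928]
orientation: [0.0, 0.681, 0.732, 0.0]
force: [-0.0, -0.2, -0.4]
width: 0.0003
grasp_force: 0.0
```

Request:
play_rows(
  translation=[
    [0,0,-0.03],
    [0,0,-0.06],
    [0,0,-0.09],
    [0,0,-0.12],
    [0,0,-0.12],
  ],
  roll=[0,0,0,0,0],
)

```text
time: 3.78
tcp_pos: [0.6227, -0.1294, 0.0828]
orientation: [0.0, 0.681, 0.732, 0.0]
force: [0.0, 0.7, 3.1]
width: -0.0003
grasp_force: 1.9
```

Request:
play_rows(
  translation=[
    [0,0,-0.025],
    [0,0,-0.05],
    [0,0,-0.075],
    [0,0,-0.09],
    [0,0,-0.09],
  ],
  roll=[0,0,0,0,0],
)

```text
time: 4.2
tcp_pos: [0.6227, -0.1294, 0.0762]
orientation: [0.001, 0.681, 0.732, 0.0]
force: [-1.1, -0.3, 6.8]
width: -0.0001
grasp_force: 2.9
```

Request:
play_rows(
  translation=[
    [0,0,-0.012],
    [0,0,-0.025],
    [0,0,-0.025],
  ],
  roll=[0,0,0],
)

```text
time: 4.45
tcp_pos: [0.6235, -0.1295, 0.0761]
orientation: [0.001, 0.681, 0.732, 0.001]
force: [-3.2, 1.0, 16.4]
width: -0.0002
grasp_force: 8.3
```

Request:
play_rows(
  translation=[
    [0,0,0.1],
    [0,0,0.3],
    [0,0,0.6],
    [0,0,1.0],
    [0,0,1.0],
    [0,0,1.0],
  ],
  roll=[0,0,0,0,0,0],
)

```text
time: 4.95
tcp_pos: [0.624, -0.1296, 0.1557]
orientation: [0.002, 0.681, 0.732, 0.001]
force: [-0.8, 0.4, -0.4]
width: -0.0
grasp_force: 0.0
```

Request:
play_rows(
  translation=[
    [0,0,0.5],
    [0,0,0.5],
    [0,0,0.5],
    [0,0,0.5],
    [0,0,0.5],
  ],
  roll=[0,0,0,0,0],
  jaw=1,
)

```text
time: 5.37
tcp_pos: [0.6214, -0.129, 0.1916]
orientation: [-0.001, 0.681, 0.732, -0.001]
force: [-0.2, -1.2, -1.0]
width: 0.0608
grasp_force: 0.0
```

```bash
python3 w.py pics/w2.png
```

```text
[ 0.62135199 -0.12899572  0.19163948] [-1.09601482e-03  6.81088430e-01  7.32200059e-01 -6.50922221e-04]
```

View pics/w2.png

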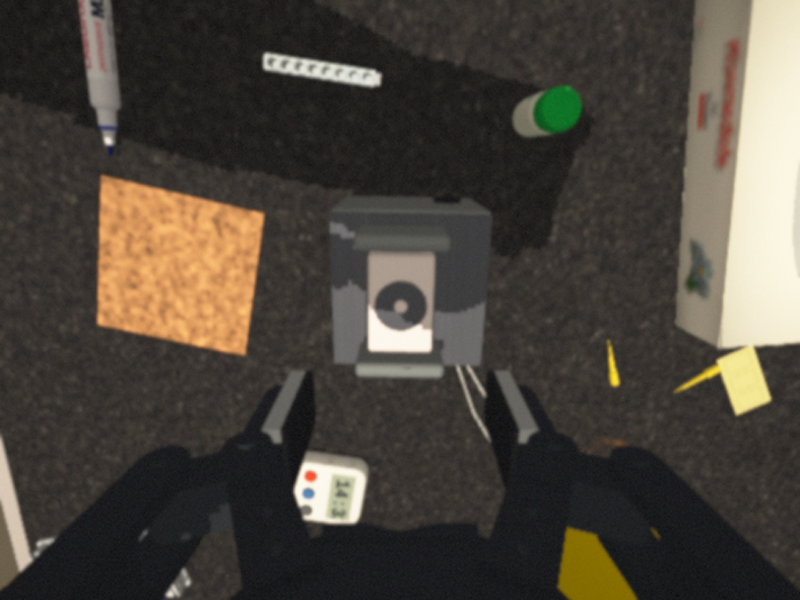

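The cassette now shows wider, 66 px against the rim's 154 px, so it has sprung up. The disc centre is at (401,305).

Run:
```python
from h import *
d=np.load("w.npz"); c=cam("wrist",dict(tcp_pos=d["p"],orientation=d["o"]))
f=lambda u,v,z: at(c,u/1.5625,v/1.5625,z)
for z in (.084,.107): print(f(401,305,z),f(369,351,z)-f(434,352,z))
```

```text
[ 0.62383691 -0.13627701  0.084     ] [-0.04050248 -0.00229843  0.        ]
[ 0.62321221 -0.12831638  0.107     ] [-0.03677417 -0.00208686  0.        ]
```

Request:
play_rows(
  translation=[
    [0,0,-0.3],
    [0,0,-0.6],
    [0,0,-0.9],
    [0,0,-0.9],
  ],
  roll=[0,0,0,0],
)

```text
time: 5.75
tcp_pos: [0.6181, -0.1283, 0.1152]
orientation: [-0.004, 0.681, 0.732, -0.002]
force: [-1.0, -0.1, -0.8]
width: 0.0856
grasp_force: 0.0
```

Request:
play_rows(
  translation=[
    [0,0,-0.12],
    [0,0,-0.25],
    [0,0,-0.35],
    [0,0,-0.42],
    [0,0,-0.42],
    [0,0,-0.42],
  ],
  roll=[0,0,0,0,0,0],
)

```text
time: 6.25
tcp_pos: [0.6223, -0.1292, 0.0878]
orientation: [-0.0, 0.681, 0.732, -0.0]
force: [-0.2, 0.3, 1.0]
width: 0.0857
grasp_force: 0.0
```

Request:
play_rows(
  translation=[
    [0,0,0],
    [0,0,0],
    [0,0,0],
    [0,0,0],
    [0,0,0],
    [0,0,0],
    [0,0,0],
    [0,0,0],
  ],
  roll=[0,0,0,0,0,0,0,0],
  jaw=-1,
  newtons=50,
)

```text
time: 6.92
tcp_pos: [0.6225, -0.1293, 0.088]
orientation: [0.0, 0.681, 0.732, 0.0]
force: [0.2, -1.0, 1.5]
width: 0.0349
grasp_force: 55.2
```

Request:
play_rows(
  translation=[
    [0,0,0.08],
    [0,0,0.2],
    [0,0,0.4],
    [0,0,0.6],
    [0,0,0.8],
    [0,0,1.0],
    [0,0,1.0],
  ],
  roll=[0,0,0,0,0,0,0],
)

```text
time: 7.5
tcp_pos: [0.6244, -0.1296, 0.1719]
orientation: [0.002, 0.681, 0.732, 0.001]
force: [0.7, -0.5, -0.5]
width: 0.0346
grasp_force: 54.8
```

Request:
play_rows(
  translation=[
    [0,0,0.15],
    [0,0,0.3],
    [0,0,0.3],
    [0,0,0.3],
  ],
  roll=[0,0,0,0],
)

```text
time: 7.83
tcp_pos: [0.6228, -0.1293, 0.1923]
orientation: [0.001, 0.681, 0.732, 0.0]
force: [0.2, 0.1, -0.3]
width: 0.0347
grasp_force: 54.8
```

Run:
```python
from h import *
s=robot.read_state();print(s["q"],s["force"],s["width"],s["grasp_force"],s["tcp_pos"])
cv2.imwrite("pics/s2.png",cv2.resize(robot.capture("side")[150:300,180:380],(800,600),interpolation=cv2.INTER_CUBIC))
```

```text
[-2.04743842e-01  3.96906631e-01 -1.83733702e-02  1.15433678e+00
  7.67787096e-07  1.29379933e+00] [ 0.1941704   0.07152626 -0.26068005] 0.034716955108165616 54.81827437877655 [ 0.62276085 -0.12931827  0.19230108]
```

View pics/s2.png

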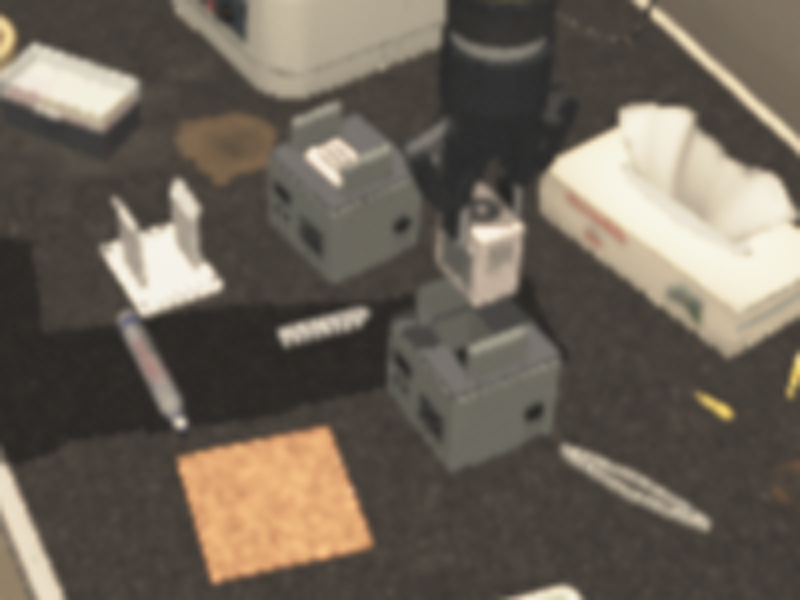

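The cassette is held upright at crop (483,250), clear of the sampler. Next I carry it to the mat.

Request:
play_rows(
  translation=[
    [-0.15,-0.02,0],
    [-0.4,-0.05,0],
    [-0.72,-0.083,0],
  ],
  roll=[0,0,0],
)

```text
time: 8.13
tcp_pos: [0.5645, -0.1356, 0.1903]
orientation: [-0.001, 0.681, 0.732, -0.0]
force: [0.5, 0.1, -0.4]
width: 0.0347
grasp_force: 54.8
```

Request:
play_rows(
  translation=[
    [-0.36,-0.04,0],
    [-0.72,-0.083,0],
    [-0.72,-0.083,0],
  ],
  roll=[0,0,0],
)

```text
time: 8.38
tcp_pos: [0.501, -0.1422, 0.1902]
orientation: [-0.003, 0.682, 0.732, -0.002]
force: [-1.2, 0.5, -1.2]
width: 0.0347
grasp_force: 54.7
```

Request:
play_rows(
  translation=[
    [-0.3,-0.04,0],
    [-0.6,-0.083,0],
    [-0.72,-0.083,0],
    [-0.72,-0.083,0],
  ],
  roll=[0,0,0,0],
)

```text
time: 8.72
tcp_pos: [0.4474, -0.1489, 0.1912]
orientation: [-0.001, 0.682, 0.732, -0.0]
force: [0.5, 0.6, -0.6]
width: 0.0349
grasp_force: 54.8
```

Request:
play_rows(
  translation=[
    [0,0,-0.2],
    [0,0,-0.5],
    [0,0,-0.8],
    [0,0,-1.0],
    [0,0,-1.0],
  ],
  roll=[0,0,0,0,0],
)

```text
time: 9.13
tcp_pos: [0.4481, -0.1482, 0.1083]
orientation: [-0.002, 0.681, 0.732, -0.001]
force: [-1.1, -0.1, -1.3]
width: 0.0348
grasp_force: 54.8
```

Request:
play_rows(
  translation=[
    [0,0,-0.2],
    [0,0,-0.4],
    [0,0,-0.6],
    [0,0,-0.68],
    [0,0,-0.72],
    [0,0,-0.72],
    [0,0,-0.72],
  ],
  roll=[0,0,0,0,0,0,0],
)

```text
time: 9.72
tcp_pos: [0.4504, -0.1493, 0.0549]
orientation: [0.001, 0.681, 0.732, 0.0]
force: [-0.6, -1.1, -1.3]
width: 0.0348
grasp_force: 54.8
```

Request:
play_rows(
  translation=[
    [0,0,-0.02],
    [0,0,-0.04],
    [0,0,-0.06],
    [0,0,-0.06],
    [0,0,-0.06],
  ],
  roll=[0,0,0,0,0],
)

```text
time: 10.13
tcp_pos: [0.4495, -0.1491, 0.0494]
orientation: [0.0, 0.681, 0.732, -0.0]
force: [-0.1, -0.1, -0.0]
width: 0.0349
grasp_force: 54.8
```

Request:
play_rows(
  translation=[
    [0,0,-0.015],
    [0,0,-0.03],
    [0,0,-0.03],
  ],
  roll=[0,0,0],
)

```text
time: 10.38
tcp_pos: [0.4497, -0.1492, 0.0483]
orientation: [0.0, 0.681, 0.732, 0.0]
force: [-5.3, 2.5, 16.2]
width: 0.0348
grasp_force: 56.7
```

Request:
play_rows(
  translation=[
    [0,0,0.012],
    [0,0,0.016],
    [0,0,0.016],
  ],
  roll=[0,0,0],
)

```text
time: 10.63
tcp_pos: [0.4497, -0.1492, 0.0484]
orientation: [0.0, 0.681, 0.732, 0.0]
force: [-0.4, 0.6, 3.6]
width: 0.0346
grasp_force: 55.4
```

Request:
play_rows(
  translation=[
    [0,0,0],
    [0,0,0],
    [0,0,0],
    [0,0,0],
    [0,0,0],
    [0,0,0],
    [0,0,0],
    [0,0,0],
  ],
  roll=[0,0,0,0,0,0,0,0],
  jaw=1,
)

```text
time: 11.3
tcp_pos: [0.4495, -0.1491, 0.0482]
orientation: [-0.0, 0.681, 0.732, 0.0]
force: [0.4, 0.8, 0.4]
width: 0.0851
grasp_force: 0.0
```

Request:
play_rows(
  translation=[
    [0,0,0.2],
    [0,0,0.5],
    [0,0,0.9],
    [0,0,1.0],
    [0,0,1.0],
    [0,0,1.0],
  ],
  roll=[0,0,0,0,0,0],
)

```text
time: 11.8
tcp_pos: [0.4498, -0.1492, 0.1282]
orientation: [0.001, 0.681, 0.732, 0.0]
force: [-0.6, -0.7, 0.1]
width: 0.0854
grasp_force: 0.0
```

Request:
play_rows(
  translation=[
    [0,0,0.5],
    [0,0,1.0],
    [0,0,1.0],
    [0,0,1.0],
    [0,0,1.0],
    [0,0,1.0],
    [0,0,1.0],
    [0,0,1.0],
    [0,0,1.0],
    [0,0,1.0],
    [0,0,1.0],
    [0,0,1.0],
    [0,0,1.0],
    [0,0,1.0],
    [0,0,1.0],
  ],
  roll=[0.0198,0.0396,0.0594,0.0792,0.099,0.1188,0.1386,0.1584,0.178,0.198,0.217,0.235,0.25,0.25,0.25],
)

```text
time: 13.05
tcp_pos: [0.4487, -0.1489, 0.2067]
orientation: [-0.001, -0.035, 0.999, 0.0]
force: [-0.1, -0.1, 0.6]
width: 0.0853
grasp_force: 0.0
```

```bash
python3 w.py pics/w3.png
```

```text
[ 0.44869822 -0.14886512  0.20667502] [-1.17095332e-03 -3.47802633e-02  9.99394209e-01  4.21526253e-04]
```

View pics/w3.png

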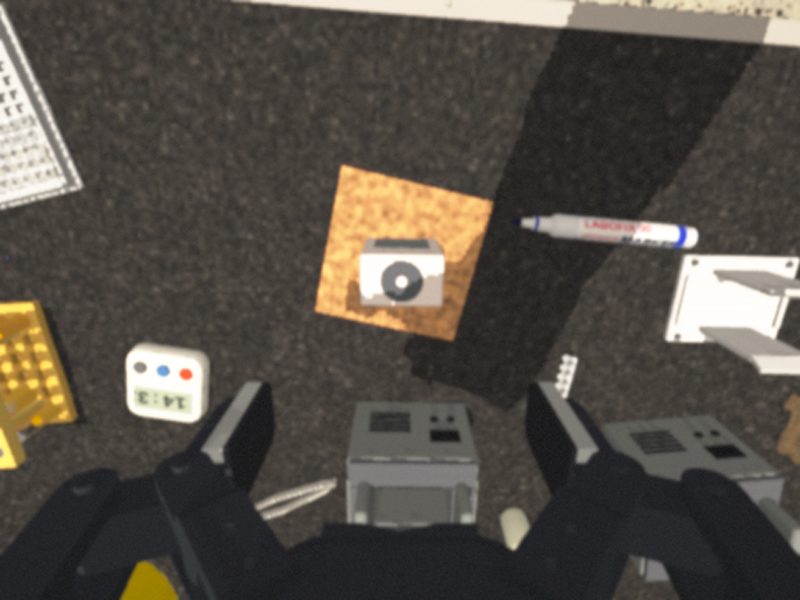

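The cassette is standing on the mat with its disc at (402,281) and its top corners at (361,252), (442,253), (442,305) and (361,304). The stand's base corners are (686,256), (797,257), (782,346) and (667,340).

Run:
```python
from h import *
d=np.load("w.npz"); c=cam("wrist",dict(tcp_pos=d["p"],orientation=d["o"]))
f=lambda u,v,z: at(c,u/1.5625,v/1.5625,z)
def ang(a,b): d=b-a; return np.degrees(np.arctan2(d[1],d[0])).round(1), np.linalg.norm(d[:2]).round(3)
print("disc",f(402,281,.067))
q=[f(*p,.067) for p in [(361,252),(442,253),(442,305),(361,304)]];print(np.mean(q,0),ang(q[0],q[1]),ang(q[3],q[2]),ang(q[0],q[3]))
q=[f(*p,.006) for p in [(686,256),(797,257),(782,346),(667,340)]];print(np.round(q,3),ang(q[0],q[1]),ang(q[3],q[2]),ang(q[0],q[3]),(q[0]+q[2])/2,(q[1]+q[3])/2)
o=rot(d["o"]);print("tool y ang",np.degrees(np.arctan2(o[1,1],o[0,1])))
```

```text
disc [ 0.44996541 -0.14805675  0.067     ]
[ 0.44860538 -0.14847542  0.067     ] (np.float64(93.3), np.float64(0.053)) (np.float64(93.2), np.float64(0.055)) (np.float64(2.4), np.float64(0.036))
[[0.431 0.078 0.006]
 [0.426 0.167 0.006]
 [0.502 0.181 0.006]
 [0.504 0.082 0.006]] (np.float64(93.5), np.float64(0.089)) (np.float64(90.8), np.float64(0.099)) (np.float64(3.0), np.float64(0.073)) [0.46663641 0.12974106 0.006     ] [0.46461675 0.12436544 0.006     ]
tool y ang 93.98627047353202
```

Request:
play_rows(
  translation=[
    [0,0.01,-0.3],
    [0,0.01,-0.6],
    [0,0.01,-0.9],
    [0,0.01,-0.9],
  ],
  roll=[0,0,0,0],
)

```text
time: 13.43
tcp_pos: [0.4461, -0.1472, 0.1318]
orientation: [-0.003, -0.035, 0.999, 0.001]
force: [-1.3, 0.5, -0.1]
width: 0.0853
grasp_force: 0.0
```

Request:
play_rows(
  translation=[
    [0,0,-0.2],
    [0,0,-0.4],
    [0,0,-0.6],
    [0,0,-0.8],
    [0,0,-0.9],
    [0,0,-0.9],
  ],
  roll=[0,0,0,0,0,0],
)

```text
time: 13.93
tcp_pos: [0.4484, -0.148, 0.0632]
orientation: [-0.001, -0.036, 0.999, 0.0]
force: [-1.0, 0.0, 0.8]
width: 0.0852
grasp_force: 0.0
```

Request:
play_rows(
  translation=[
    [0,0,-0.12],
    [0,0,-0.25],
    [0,0,-0.35],
    [0,0,-0.42],
    [0,0,-0.42],
    [0,0,-0.42],
  ],
  roll=[0,0,0,0,0,0],
)

```text
time: 14.43
tcp_pos: [0.4491, -0.1482, 0.0302]
orientation: [-0.0, -0.036, 0.999, 0.0]
force: [0.5, 0.0, -0.2]
width: 0.0853
grasp_force: 0.0
```

Request:
play_rows(
  translation=[
    [0,0,0],
    [0,0,0],
    [0,0,0],
    [0,0,0],
    [0,0,0],
    [0,0,0],
    [0,0,0],
    [0,0,0],
  ],
  roll=[0,0,0,0,0,0,0,0],
  jaw=-1,
  newtons=40,
)

```text
time: 15.1
tcp_pos: [0.4502, -0.1485, 0.0312]
orientation: [0.001, -0.036, 0.999, -0.0]
force: [-0.1, 0.3, 5.6]
width: 0.0553
grasp_force: 43.4
```

Request:
play_rows(
  translation=[
    [0,0,0.1],
    [0,0,0.3],
    [0,0,0.6],
    [0,0,1.0],
    [0,0,1.0],
  ],
  roll=[0,0,0,0,0],
)

```text
time: 15.52
tcp_pos: [0.4525, -0.1493, 0.1158]
orientation: [0.003, -0.036, 0.999, -0.001]
force: [1.0, 0.1, -0.4]
width: 0.0558
grasp_force: 42.9
```

Request:
play_rows(
  translation=[
    [0,0,0.3],
    [0,0,0.6],
    [0,0,0.9],
    [0,0,1.0],
    [0,0,1.0],
  ],
  roll=[0,0,0,0,0],
)

```text
time: 15.93
tcp_pos: [0.4509, -0.1488, 0.1926]
orientation: [0.002, -0.036, 0.999, -0.001]
force: [0.6, -0.0, -1.0]
width: 0.0555
grasp_force: 42.8
```

Request:
play_rows(
  translation=[
    [0.03,0.2,0],
    [0.06,0.5,0],
    [0.1,0.9,0],
    [0.1,0.9,0],
  ],
  roll=[0,0,0,0],
)

```text
time: 16.27
tcp_pos: [0.4566, -0.0724, 0.1887]
orientation: [-0.001, -0.038, 0.999, 0.002]
force: [-0.1, 0.0, -2.0]
width: 0.0554
grasp_force: 43.1
```

Request:
play_rows(
  translation=[
    [0.05,0.4,0],
    [0.08,0.8,0],
    [0.08,1.0,0],
    [0.08,1.0,0],
    [0.08,1.0,0],
    [0.08,1.0,0],
    [0.08,1.0,0],
  ],
  roll=[0,0,0,0,0,0,0],
)

```text
time: 16.85
tcp_pos: [0.4635, 0.0028, 0.19]
orientation: [-0.0, -0.036, 0.999, -0.0]
force: [0.5, -0.4, -0.6]
width: 0.0557
grasp_force: 43.3
```

```bash
python3 w.py pics/w4.png
```

```text
[0.46353379 0.00275362 0.18996226] [-4.95113557e-04 -3.55769185e-02  9.99366799e-01 -1.96643428e-04]
```

View pics/w4.png

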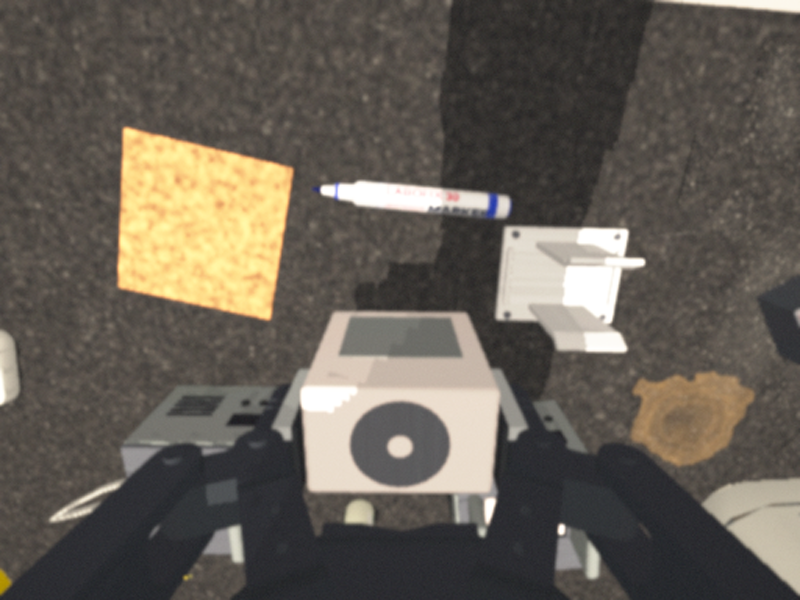

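The cassette is held squarely. The stand's base corners are about (505,227), (629,229) and (497,320), and the cheek-top lips run (570,262)–(643,262) and (555,352)–(627,350).

Run:
```python
from h import *
d=np.load("w.npz"); c=cam("wrist",dict(tcp_pos=d["p"],orientation=d["o"]))
f=lambda u,v,z: at(c,u/1.5625,v/1.5625,z)
def ang(a,b): d=b-a; return np.degrees(np.arctan2(d[1],d[0])).round(1), np.linalg.norm(d[:2]).round(3)
q=[f(*p,.006) for p in [(505,227),(629,229),(614,324),(497,320)]];print(np.round(q,4),ang(q[0],q[1]),ang(q[3],q[2]),ang(q[0],q[3]))
t=[f(*p,.076) for p in [(570,263),(643,262),(555,352),(627,350)]];print(np.round(t,4),ang(t[0],t[1]),ang(t[2],t[3]),np.mean(t,0))
from scipy.optimize import least_squares
o=[(-37,-46),(-37,46),(37,-46)]; uv=[(505,227),(629,229),(497,320)]
def r(x):
    cs,s=np.cos(x[2]),np.sin(x[2]); e=[]
    for (a,b),p in zip(o,uv):
        P=[x[0]+(cs*a-s*b)/1e3,x[1]+(s*a+cs*b)/1e3,.006]; e+=list(proj(c,P)*1.5625-p)
    return e
k=least_squares(r,[.465,.125,.07]);print(k.x,np.degrees(k.x[2]),np.round(k.fun,1))
print("cass", [f(*p,.19+.037).round(4) for p in [(400,447),(307,491),(495,491)]])
```

```text
[[0.4306 0.0778 0.006 ]
 [0.4255 0.17   0.006 ]
 [0.5012 0.1759 0.006 ]
 [0.5044 0.0823 0.006 ]] (np.float64(93.2), np.float64(0.092)) (np.float64(92.0), np.float64(0.094)) (np.float64(3.5), np.float64(0.074))
[[0.4393 0.1022 0.076 ]
 [0.4356 0.1456 0.076 ]
 [0.4978 0.1039 0.076 ]
 [0.4931 0.1495 0.076 ]] (np.float64(94.9), np.float64(0.044)) (np.float64(95.8), np.float64(0.046)) [0.46643177 0.1252899  0.076     ]
[0.46498644 0.12602667 0.05661513] 3.2438078419097613 [ 0.3  0.  -0.1 -0.1 -0.2  0.1]
cass [array([0.4634, 0.0017, 0.227 ]), array([ 0.4807, -0.0246,  0.227 ]), array([0.4767, 0.0307, 0.227 ])]
```

Request:
play_rows(
  translation=[
    [0,0.2,0],
    [0,0.5,0],
    [0.01,0.77,0],
    [0.01,0.77,0],
  ],
  roll=[0,0,0,0],
)

```text
time: 17.23
tcp_pos: [0.465, 0.067, 0.1906]
orientation: [0.0, -0.037, 0.999, 0.001]
force: [-0.5, 0.9, -1.4]
width: 0.0556
grasp_force: 43.4
```

Request:
play_rows(
  translation=[
    [0,0.3,0],
    [0,0.6,0],
    [0.01,0.77,0],
    [0.01,0.77,0],
    [0.01,0.77,0],
  ],
  roll=[0,0,0,0,0],
)

```text
time: 17.65
tcp_pos: [0.4656, 0.1262, 0.1904]
orientation: [-0.0, -0.036, 0.999, -0.0]
force: [0.2, -0.6, -0.5]
width: 0.0555
grasp_force: 43.4
```

Request:
play_rows(
  translation=[
    [0,0,-0.2],
    [0,0,-0.4],
    [0,0,-0.6],
    [0,0,-0.8],
    [0,0,-0.9],
    [0,0,-0.9],
    [0,0,-0.9],
    [0,0,-0.9],
    [0,0,-0.9],
  ],
  roll=[0,0,0,0,0,0,0,0,0],
)

```text
time: 18.4
tcp_pos: [0.4664, 0.1268, 0.1196]
orientation: [0.001, -0.036, 0.999, 0.0]
force: [0.5, -0.8, -1.5]
width: 0.0557
grasp_force: 43.4
```

```bash
python3 w.py pics/w5.png
```

```text
[0.46637807 0.12682451 0.11962391] [ 8.67212703e-04 -3.59458007e-02  9.99353352e-01  1.58815843e-04]
```

View pics/w5.png

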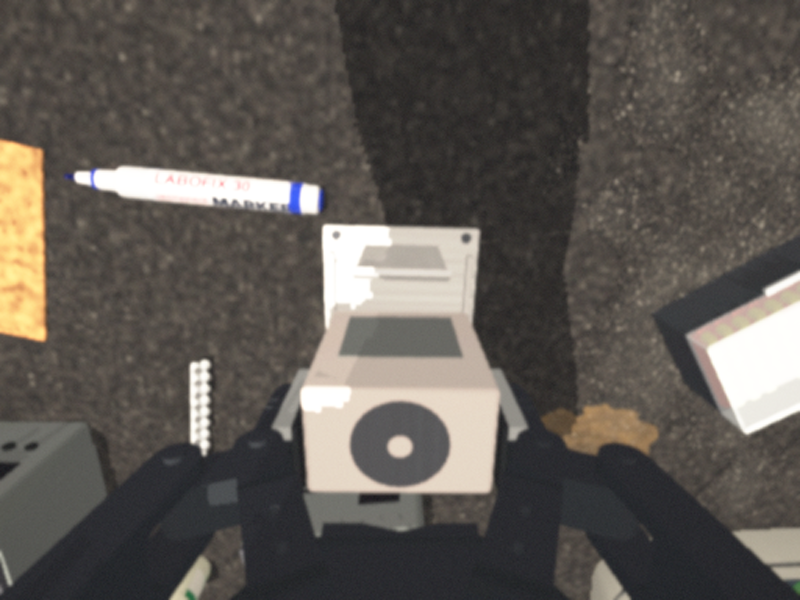

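The stand's base edge is at (322,226)–(480,229), and its near cheek lip is at (355,275)–(450,276). I'll check alignment against the held cassette.

Run:
```python
from h import *
d=np.load("w.npz"); c=cam("wrist",dict(tcp_pos=d["p"],orientation=d["o"]))
f=lambda u,v,z: at(c,u/1.5625,v/1.5625,z).round(4)
print("lip",[f(*p,.076) for p in [(355,277),(450,278),(357,269),(447,270)]])
a,b=f(322,226,.006),f(480,229,.006);y=np.radians(4);print("base",a,b,np.degrees(np.arctan2(*(b-a)[1::-1])),(a+b)/2+.037*np.array([np.cos(y),np.sin(y),0]))
print("cass bottom edge",[f(*p,d["p"][2]-.028) for p in [(331,308),(471,308)]],"disc",f(400,444,d["p"][2]+.036))
```

```text
lip [array([0.4401, 0.1042, 0.076 ]), array([0.4376, 0.1458, 0.076 ]), array([0.4364, 0.1049, 0.076 ]), array([0.4341, 0.1441, 0.076 ])]
base [0.4308 0.078  0.006 ] [0.426  0.1699 0.006 ] 92.98988097410037 [0.46530987 0.12653099 0.006     ]
cass bottom edge [array([0.4495, 0.0962, 0.0916]), array([0.4454, 0.1536, 0.0916])] disc [0.4659 0.1257 0.1556]
```

Request:
play_rows(
  translation=[
    [0,0,-0.1],
    [0,0,-0.2],
    [0,0,-0.3],
    [0,0,-0.4],
    [0,0,-0.4],
  ],
  roll=[0,0,0,0,0],
)

```text
time: 18.87
tcp_pos: [0.4639, 0.1265, 0.0844]
orientation: [-0.002, -0.036, 0.999, -0.0]
force: [-0.4, 0.2, -1.0]
width: 0.0551
grasp_force: 43.4
```

Request:
play_rows(
  translation=[
    [0,0,-0.1],
    [0,0,-0.2],
    [0,0,-0.3],
    [0,0,-0.4],
    [0,0,-0.5],
    [0,0,-0.5],
    [0,0,-0.5],
  ],
  roll=[0,0,0,0,0,0,0],
)

```text
time: 19.45
tcp_pos: [0.4649, 0.1267, 0.0459]
orientation: [-0.001, -0.036, 0.999, -0.0]
force: [-0.2, 0.6, -1.1]
width: 0.0553
grasp_force: 43.4
```

Request:
play_rows(
  translation=[
    [0,0,-0.04],
    [0,0,-0.08],
    [0,0,-0.12],
    [0,0,-0.12],
    [0,0,-0.12],
  ],
  roll=[0,0,0,0,0],
)

```text
time: 19.87
tcp_pos: [0.4653, 0.1268, 0.0368]
orientation: [-0.0, -0.036, 0.999, -0.0]
force: [-0.4, -1.1, -0.7]
width: 0.0555
grasp_force: 43.4
```

Request:
play_rows(
  translation=[
    [0,0,-0.01],
    [0,0,-0.02],
    [0,0,-0.02],
  ],
  roll=[0,0,0],
)

```text
time: 20.12
tcp_pos: [0.4655, 0.1269, 0.0354]
orientation: [0.0, -0.036, 0.999, 0.0]
force: [0.1, -0.4, 0.0]
width: 0.0556
grasp_force: 43.4
```

Request:
play_rows(
  translation=[
    [0,0,-0.01],
    [0,0,-0.02],
    [0,0,-0.02],
  ],
  roll=[0,0,0],
)

```text
time: 20.37
tcp_pos: [0.4657, 0.1269, 0.0342]
orientation: [0.0, -0.036, 0.999, 0.0]
force: [-1.4, -0.9, 4.2]
width: 0.0554
grasp_force: 43.8
```

Request:
play_rows(
  translation=[
    [0,0,0],
    [0,0,0],
    [0,0,0],
    [0,0,0],
    [0,0,0],
    [0,0,0],
    [0,0,0],
    [0,0,0],
  ],
  roll=[0,0,0,0,0,0,0,0],
  jaw=1,
)

```text
time: 21.03
tcp_pos: [0.4655, 0.1269, 0.0338]
orientation: [-0.0, -0.036, 0.999, -0.0]
force: [-1.2, 0.1, -0.8]
width: 0.085
grasp_force: 0.0
```

Request:
play_rows(
  translation=[
    [0,0,0.15],
    [0,0,0.3],
    [0,0,0.5],
    [0,0,0.7],
    [0,0,1.0],
    [0,0,1.0],
  ],
  roll=[0,0,0,0,0,0],
)

```text
time: 21.53
tcp_pos: [0.4681, 0.1276, 0.1176]
orientation: [0.003, -0.036, 0.999, 0.001]
force: [0.9, -0.3, 0.8]
width: 0.0855
grasp_force: 0.0
```

Request:
play_rows(
  translation=[
    [0,0,0.4],
    [0,0,0.8],
    [0,0,1.0],
    [0,0,1.0],
    [0,0,1.0],
    [0,0,1.0],
  ],
  roll=[0,0,0,0,0,0],
)

```text
time: 22.03
tcp_pos: [0.4649, 0.1267, 0.1928]
orientation: [-0.001, -0.036, 0.999, -0.0]
force: [0.1, 0.4, 0.2]
width: 0.0857
grasp_force: 0.0
```

```bash
python3 w.py pics/w6.png
```

```text
[0.46494453 0.12672152 0.19276629] [-5.86034084e-04 -3.61099974e-02  9.99347639e-01 -1.44008434e-04]
```

View pics/w6.png

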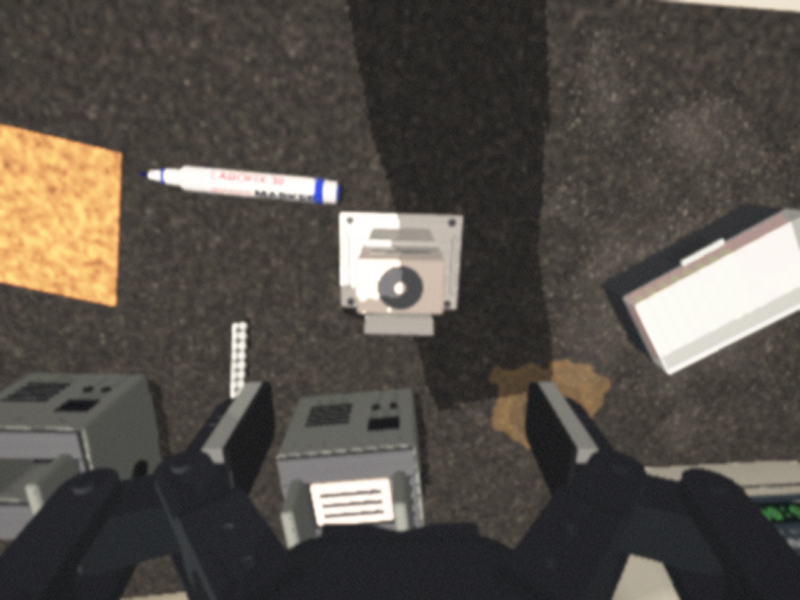

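The cassette stands between the cheeks with its disc at (400,288), released and upright. The three-bar cassette is still in place at (352,500), and the gripper is clear. I'm handing the job in.

```bash
python3 -c "
from bench import robot
print(robot.close_job())"
```

```text
the job is handed in; nothing more can be done
None
```

The disc-topped cassette was ejected, stood on the mat, regripped by its narrow ends and set down in the carry stand. The last picture shows it upright and released, with the three-bar cassette still in sampler B, and the job was handed in at about 22 s; the hand-in returned no verdict.

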